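# Send a parcel through the transfer drawer

### The job

Lift the black handle of the transfer drawer over its catch and pull the drawer out until it locks by itself. Set the white parcel down gently inside it, the right way up, then press the orange release and push the drawer back until it is fully home and its handle catch has dropped. Do not slam the drawer, and leave everything else on the counter where it is.

Things in the scene. Friction and masses are not known exactly. Their poses are not given: they have to be found in the camera images.
- hatch: Middle of the foremost edge, at counter height, of the fixed grey housing (250 deep x 240 wide x 108 high, flat top, open in front). Own -x points out of its front, towards the robot. Housing front at own x 50; before it a sill 10 high bears a yellow bump 8 high, steep on the housing side, sloping on the other. 'own': mm in this frame, drawer home.
- drawer (a joint): How far the drawer is out along the hatch's own -x (m): 0 home, stop at 0.145. A spring tooth on the release snaps up in front of the housing and locks the drawer at about 0.139 (6 mm play to the stop); the last 40 mm before that take 3 to 7 N, as the tooth is first pressed down. Otherwise sliding friction 1.5 N.
- lift_handle (a joint): How far the handle is lifted, straight up (m), 0 to 0.012. Its weight and a spring hold it down (3.2 to 4.5 N). Home, a roller at its foot stands behind the yellow bump: it must be up over 0.008 before the drawer can travel, and for the first 15 mm; further out it may sink. Pushing home, the roller climbs the bump's slope by itself (about 5 N in the last 22 mm) and drops behind it.
- handle_bar (a point): Centre of the black handle bar: 100 long (along the hatch's y), 12 thick, 22 high; at own (-11, 0, 81) when home and not lifted. 37 clear between the bar and the plate behind it; two arms at the bar's ends leave its middle 80 free from above and below.
- drawer_front (a point): Point on the outer face of the blue drawer front, left of the handle, at own (38, 80, 54). The front is 210 wide, from 20 to 88 above the counter; the handle covers its middle 100, so 55 on each side is free to push against.
- drawer_floor (a point): Point on the drawer's floor at own (119, 12, 25); axes as the hatch. The inside runs 71 to the front and 159 to the rear of it in x, and from -87 (an orange lever hangs over this side) to +85 in y. Locked out, the part in front of the housing is 142 long, centred here. Side walls 31 above the floor on the left, 18 on the right. The housing's top leaves 73 above the floor.
- release (a joint): How far the orange release is pressed straight down (m), 0 to 0.012, where it meets a stop. Spring: 2.4 N at first, 4.8 N fully down. With the drawer locked it must be down over 0.008 and stay down while the drawer is pushed in by the first 20 mm; then it may be let go. Let go sooner, the tooth locks again or hinders.
- release_pad (a point): Centre of the top of the orange thumb pad on the drawer's right (own -y) side: 44 long in x, 30 wide, at own (118, -92, 62) when home (hidden in the housing); locked out it lies 72 in front of the housing. At its end next to the housing, 22 from this point, stands a rib 11 high: a finger pressing the pad can push on it to move the drawer in.
- white_parcel_center (a point): Centre of the white parcel with brown tape and a yellow label: a rigid closed carton 100 long (own x) x 62 wide (own y) x 50 high, 0.2 to 0.4 kg, lying on the counter to the left or right. The point is 25 above its underside.
- brown_parcel: A plain brown carton, the same size as the white parcel; origin at the centre of its underside. Not to be disturbed.
- tape_dispenser: Black desk tape dispenser, 160 x 55 x 91 mm; origin at the centre of its underside. Not to be disturbed.
- wood_stamp: Wooden hand stamp, 44 mm across, 80 tall mm; origin at the centre of its underside. Not to be disturbed.
- form_stack: Stack of paper forms, 150 x 110 x 25 mm; origin at the centre of its underside. Not to be disturbed.
- ink_pad: Black ink pad, 110 x 75 x 19 mm; origin at the centre of its underside. Not to be disturbed.
There are look-alikes about, which are no part of the job. Leave any pink or turquoise look-alike of the part that bears white_parcel_center alone.

How it is judged:
By the outcome, as a careful person would: the job done as asked, in the order asked, and still so for the second after the job is handed in, with the robot touching nothing.
It also fails if it takes over 72 s, if anything falls off the work surface, if the arm or the gripper's body presses on something with over 40 N, if the wrist force passes 120 N, or if a joint passes its speed limit or range.

### The arm

A 6-joint arm with a two-finger parallel gripper is mounted at the origin on the work surface. World frame = base frame: x ahead of the robot, y to its left, z up, the work surface at z = 0. Lengths are in m, angles in rad, forces in N, time in s.
With the tool pointing down it reaches from about 0.375 to 0.975 m from the base axis. Payload 3.8 kg.
Tool frame: the origin (TCP) lies at the very end of the fingers, on their centre line; the grasp point (between the pads) lies 19 mm behind it; y points along the fingers, x is the direction in which the jaws open and shut, and the axes are right-handed (so a half turn about y gives the same grasp; the last joint's range is limited). The gripper opens to 85 mm and grips with 20 to 120 N. Pads are 22 mm wide; open, the fingers measure 114 mm over their backs; the gripper's body (76 mm by 85 mm) begins 54 mm behind the grasp point. The pads swing forward as they close: fully open they stand 13 mm farther back than shut.
Start: joints at [-1.334, 0.264, 1.604, -0, 1.274, -0.037], TCP at [0.183, -0.65, 0.231] pointing down, gripper open.
Joint ranges: [-2.63, 2.63], [-0.94, 2.18], [0.31, 2.57], [-1.31, 4.45], [0, 2.66], [-2.55, 2.55]. Speed limits (rad/s): [2.57, 2.57, 3.14, 3.14, 3.14, 3.14].

### API

Orientations are given as a rotation vector (axis times angle).
In Python, from workcell import bot, cams gives the robot as it stands.
- The arm moves only by the tool play_rows, never from a script. Its argument "motion" is a list of rows, each a list of 2 entries, a list of its own where there are three numbers: the shift along the world's x, y, z normalised to -1 to 1, where 1 is 400 mm, then the turn, a rotation vector about the world's x, y, z normalised to -1 to 1, where 1 is pi/4 rad. In form: [[[tx, ty, tz], [ax, ay, az]], ...]. A call has 1 to 10 rows; each row is the pose to reach, as a shift and turn from the pose commanded when the call began; what a row does not reach only later rows make up. A row lasts 1/8 s, in which the tool goes at most 62.5 mm and 10.7 degrees, less where a joint would pass 70% of its speed; a pose out of reach is approached as far as the arm can. A call with a number of a shift or a turn outside -1 to 1 is refused whole. A call with a gripper value outside its range is refused whole. "gripper" is the closure, from 0 (fully open) to 1 (shut), set as the call begins (left out, the last holds). The fingers move at their own pace and stop on an object; "squeeze" is the grip in N (left out, the last holds). Time passes only in rows, so rows that repeat a pose let the fingers close. It gives the time, the measured TCP pose, the force and the opening at its end, in the units of the state.
- bot.read_state(): the state, without advancing time (a new reading comes with each control period).
- cams.read_camera(name): name is "scene" or "top"; returns (picture, depth): 400x640x3 uint8, red, green, blue; 400x640 float32, m along the optical axis (not along the pixel's ray), 0 where there is no reading.
- cams.calibration(name): a dict with "mtx" (3x3 intrinsics, pixels), "k1" (the pictures are not rectified: a ray, as slopes to the right and down, at radius r is drawn at 1 + k1 r^2 times it, then the intrinsics apply), "R" (3x3) and "t" (3): a world point X has camera coordinates R X + t. Camera axes: x right, y down, z forward; pixel columns grow to the right and rows downward; lengths in m; the calibration is good to about 2 mm. A picture is of the moment at which its call begins. calibration takes no time and is no camera call.
- bot.finish_job(): hands the job in, once; it reports no verdict.
Trained networks look in the newest picture that a camera, given by its name, has taken for a name from the list of things; names that differ only in an ending like _2 or _b are one class to them, and where a whole thing is asked for, a point or a joint stands for the part that bears it (a point fixed in the world has none). Each returns a list of dicts, best first, with "conf" (0 to 1); they miss things now and then, are a little off and sometimes report something else, mostly with a low value. They report only what shows in the picture. A call takes as long as a camera call. They do not tell look-alikes from the thing itself.
- cams.recognise(camera, label): "xyz" ([x, y, z] in m, in the coordinates of the camera as it stood for that picture, good to about 4 mm: the middle of the surface that is visible of it).
- cams.regions_of(camera, label): "mask" (400x640 bool, what is visible of it).
- cams.mark_of(camera, label): "xyz" ([x, y, z] in m, in the coordinates of the camera as it stood for that picture, good to about 4 mm: a listed point, or the origin of a listed thing).
The state is a dict: "time": time; "q": joint angles; "joint_vel": joint speeds; "joint_torque": joint torques, N m; "tool_pos": TCP position; "tcp_rot": TCP orientation; "wrist_force": force on the tool from outside, world axes, zero at the start; "torque": the same for the moment, N m; "width": opening from 0.0 (shut) to 1.0 (fully open).
Only numpy, scipy, OpenCV 4.12 (cv2) and the standard library are available. Lean on these libraries where they do the work, as an engineer would, in place of code of your own. Each camera call takes 0.05 s, during which the arm holds its last target.

## Working session

There is one attempt and no reset: what is moved stays moved. The work goes in short steps, Python scripts to look and compute and a tool call to move; the robot and the scene stay as the last step left them, time stands still between calls to the robot, and variables do not carry over. Pictures are saved under pics/ and viewed, and the job is handed in when it is done.

Besides the shell and the picture viewer there is one more tool, called after "Call:" as a command line: name --argument value ..., lists and objects as JSON in quotes. play_rows: Moves the arm, as the interface text tells. Its arguments: {"type":"object","properties":{"motion":{"type":"array","items":{"type":"array"}},"gripper":{"type":"number"},"squeeze":{"type":"number"}},"required":["motion"]}

```bash
ls; mkdir -p pics; cat > h.py <<'E'
import numpy as np, cv2
from workcell import bot, cams
def cal(n):
    c=cams.calibration(n); return np.array(c["mtx"]),c["k1"],np.array(c["R"]),np.array(c["t"])
def toW(n,p):
    K,k,R,t=cal(n); return R.T@(np.array(p)-t)
def pix(n,X):
    K,k,R,t=cal(n); c=R@np.array(X)+t; s=c[:2]/c[2]; s=s*(1+k*(s@s)); return K[:2,:2]@s+K[:2,2]
def cloud(n,depth):
    K,k,R,t=cal(n)
    v,u=np.mgrid[0:400,0:640]
    d=np.stack([(u-K[0,2])/K[0,0],(v-K[1,2])/K[1,1]],-1)
    s=d.copy()
    for _ in range(8): s=d/(1+k*(s**2).sum(-1,keepdims=True))
    P=np.concatenate([s*depth[...,None],depth[...,None]],-1)
    W=(P-t)@R
    W[depth==0]=np.nan
    return W
def save(n,name,pic): cv2.imwrite(f"pics/{name}.png",pic[...,::-1])
E
python3 - <<'E'
from h import *
for n in ("scene","top"):
    p,d=cams.read_camera(n); save(n,n+"0",p); np.save(n+"0.npy",d)
    K,k,R,t=cal(n); print(n,K[0,0],k,-R.T@t, R[2])
    for l in ["hatch","handle_bar","drawer_front","release_pad","white_parcel_center","brown_parcel","tape_dispenser","wood_stamp","form_stack","ink_pad"]:
        try:
            print(l,[(np.round(toW(n,r["xyz"]),3).tolist(),round(r["conf"],2)) for r in cams.mark_of(n,l)[:3]])
        except Exception as e: print(l,e)
print(bot.read_state())
E
```

```text
pics
scene 376.0045395138818 -0.03610124074896345 [ 1.4210467  -0.25605347  0.95411827] [-0.69801169  0.16603369 -0.69657196]
hatch [([0.639, 0.008, -0.004], 0.77)]
handle_bar [([0.627, 0.006, 0.082], 0.78)]
drawer_front [([0.686, 0.082, 0.056], 0.53)]
release_pad []
white_parcel_center [([0.343, 0.19, 0.027], 0.97), ([0.309, 0.547, 0.025], 0.96), ([0.492, 0.371, 0.023], 0.82)]
brown_parcel [([0.51, -0.395, -0.002], 0.87), ([0.628, 0.006, 0.082], 0.16)]
tape_dispenser [([0.659, -0.399, -0.002], 0.76)]
wood_stamp [([0.578, -0.492, 0.002], 0.65)]
form_stack [([0.676, 0.354, -0.001], 0.91)]
ink_pad [([0.457, -0.614, 0.004], 0.87)]
top 366.69986913396144 -0.025848922355725744 [ 0.33082036 -0.04500367  1.26793025] [ 0.19614334  0.01381147 -0.98047796]
hatch [([0.643, 0.008, -0.001], 0.78)]
handle_bar [([0.632, 0.01, 0.078], 0.94), ([0.501, -0.396, 0.005], 0.69)]
drawer_front [([0.692, 0.081, 0.053], 0.81)]
release_pad []
white_parcel_center [([0.342, 0.192, 0.023], 0.94), ([0.523, 0.22, 0.022], 0.86), ([0.497, 0.368, 0.023], 0.82)]
brown_parcel [([0.504, -0.396, 0.002], 0.83)]
tape_dispen
[... 175 characters left out ...]
0.612, -0.002], 0.82), ([0.656, -0.399, 0.002], 0.4)]
{'time': 1.1, 'q': array([-1.33391453e+00,  2.63896291e-01,  1.60400322e+00, -1.75713828e-05,
        1.27368352e+00, -3.69184473e-02]), 'joint_vel': array([ 0.00047523, -0.00064548,  0.00012027, -0.00082992,  0.00183182,
       -0.00215095]), 'joint_torque': array([ 6.72937058e-04, -5.15082192e+01, -3.67733324e+01, -3.88325416e-04,
        7.95080377e-04,  3.61345130e-06]), 'tool_pos': array([ 0.18249495, -0.64986068,  0.23128048]), 'tcp_rot': array([-1.32638902,  1.00517211, -1.0051668 ]), 'wrist_force': array([ 0.19317142, -0.57305355,  0.01450217]), 'torque': array([ 0.02879866,  0.04324317, -0.00397055]), 'width': 1.0004112581806406}
```

View pics/scene0.png

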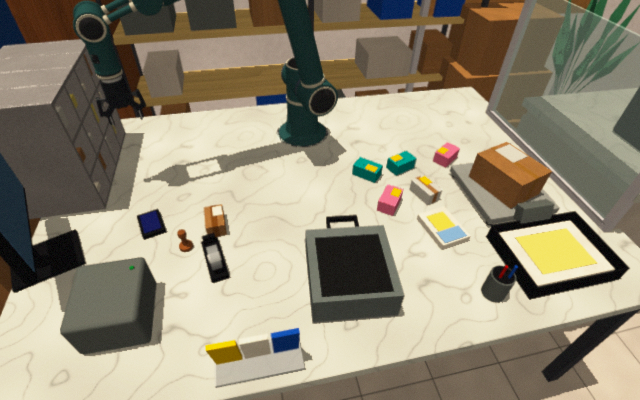

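View pics/top0.png

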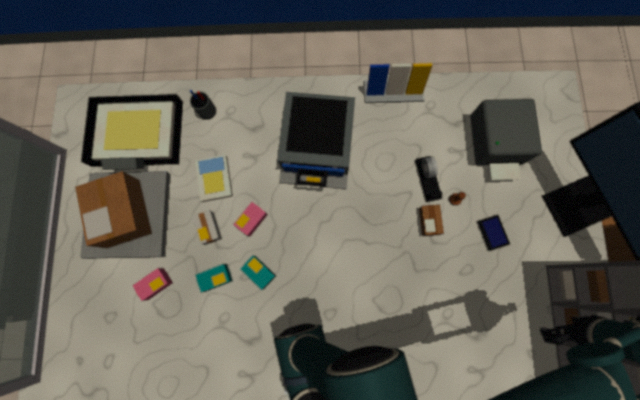

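The white parcel is at about (208,226) in the top picture and (425,190) in the scene picture. The hatch is at (318,140) in the top picture. Pink and turquoise look-alikes lie around the parcel.

```bash
python3 - <<'E'
from h import *
for n in ("scene","top"):
    p,d=cams.read_camera(n); W=cloud(n,d); np.save(n+"W.npy",W)
    c=(425,190) if n=="scene" else (208,226)
    cr=p[c[1]-35:c[1]+35,c[0]-50:c[0]+50]; cv2.imwrite(f"pics/par_{n}.png",cv2.resize(cr,None,fx=7,fy=7,interpolation=cv2.INTER_CUBIC)[...,::-1])
    print(n, "parcel")
    m=(np.hypot(W[...,0]-.495,W[...,1]-.37)<.085)&(W[...,2]>.04)&(W[...,2]<.07)
    pts=W[m]; print(len(pts),np.nanmedian(pts[:,2]))
    if len(pts)>10:
        r=cv2.minAreaRect(pts[:,:2].astype(np.float32)*1000); print(r, cv2.boxPoints(r).round(0).tolist())
    m=(W[...,2]>.098)&(W[...,2]<.12)&(abs(W[...,0]-.8)<.17)&(abs(W[...,1])<.16)
    pts=W[m]; print("house",len(pts),np.nanmedian(pts[:,2]),np.percentile(pts,[1,99],axis=0).round(3).tolist())
    r=cv2.minAreaRect(pts[:,:2].astype(np.float32)*1000); print(r, cv2.boxPoints(r).round(0).tolist())
    m=(W[...,2]>.075)&(W[...,2]<.098)&(abs(W[...,0]-.63)<.03)&(abs(W[...,1])<.08)
    pts=W[m]; print("bar",len(pts),np.percentile(pts,[2,50,98],axis=0).round(3).tolist())
    print("floor",np.nanmedian(W[...,2][(abs(W[...,0]-.5)<.05)&(abs(W[...,1])<.05)]))
E
```

```text
scene parcel
373 0.050244111831325815
((496.870849609375, 372.2923278808594), (103.17881774902344, 70.18496704101562), 21.0631103515625) [[436.0, 386.0], [461.0, 321.0], [558.0, 358.0], [532.0, 424.0]]
house 6422 0.10890108874905273 [[0.69, -0.138, 0.101], [0.946, 0.106, 0.113]]
((815.202880859375, -13.54669189453125), (241.92945861816406, 255.35047912597656), 83.42263793945312) [[675.0, -119.0], [928.0, -148.0], [956.0, 92.0], [702.0, 121.0]]
bar 217 [[0.623, -0.043, 0.076], [0.635, 0.005, 0.088], [0.657, 0.054, 0.095]]
floor 0.0008778866801373252
top parcel
562 0.0494236898153944
((495.2968444824219, 370.2351989746094), (102.03932189941406, 63.829917907714844), 18.123130798339844) [[437.0, 385.0], [457.0, 324.0], [554.0, 356.0], [534.0, 416.0]]
house 5020 0.10777988154945191 [[0.686, -0.133, 0.102], [0.941, 0.111, 0.113]]
((815.1642456054688, -10.77813720703125), (241.23300170898438, 253.98593139648438), 83.22748565673828) [[675.0, -116.0], [927.0, -146.0], [955.0, 94.0], [703.0, 124.0]]
bar 173 [[0.62, -0.041, 0.076], [0.629, 0.006, 0.089], [0.658, 0.058, 0.095]]
floor -0.0007760092352425244
```

View pics/par_scene.png

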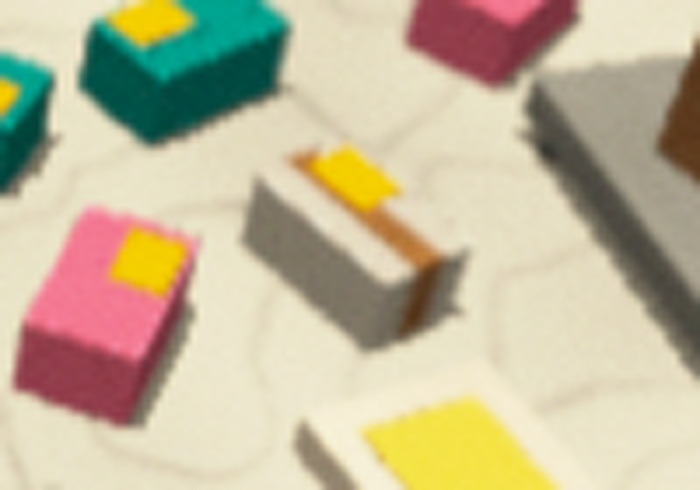

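View pics/par_top.png

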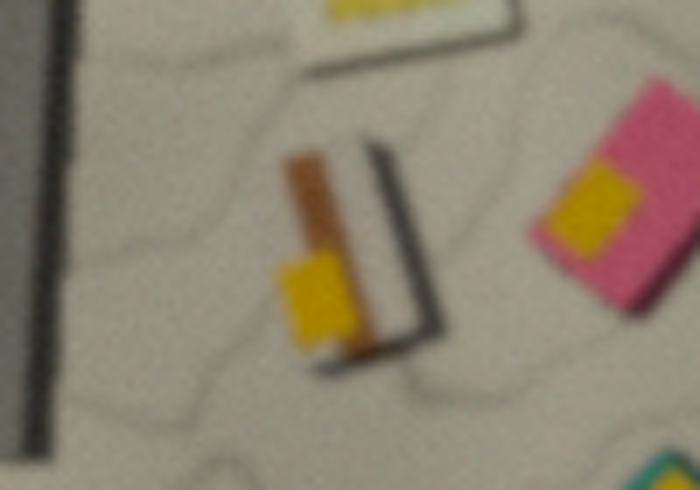

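```bash
cat >> h.py <<'E'
from scipy.spatial.transform import Rotation as Ro
TH=np.deg2rad(-6.6); O=np.array([.6414,.0081,0])
def own(x,y,z): 
    c,s=np.cos(TH),np.sin(TH); return O+np.array([c*x-s*y,s*x+c*y,z])/1.0
def st():
    s=bot.read_state(); R=Ro.from_rotvec(s["tcp_rot"]).as_matrix()
    print("t",round(s["time"],2),"pos",s["tool_pos"].round(4),"jaw yaw",np.degrees(np.arctan2(R[1,0],R[0,0])).round(2),"down",R[:,1].round(3),"F",s["wrist_force"].round(2),"T",s["torque"].round(2),"w",round(s["width"],3),"q",s["q"].round(2))
    return s,R
def to(p,yaw,s=None):
    s=bot.read_state(); R=Ro.from_rotvec(s["tcp_rot"])
    y=np.deg2rad(yaw); x=np.array([np.cos(y),np.sin(y),0]); d=np.array([0,0,-1.]); T=Ro.from_matrix(np.stack([x,d,np.cross(x,d)],1))
    rv=(T*R.inv()).as_rotvec()
    print("shift",((np.array(p)-s["tool_pos"])/.4).round(4),"mm",((np.array(p)-s["tool_pos"])*1000).round(1),"turn",(rv/(np.pi/4)).round(4))
E
python3 - <<'E'
from h import *
st()
h=own(-.011,0,.081);print(h)
for y in (-6.6,173.4): to([h[0],h[1],.16],y)
E
```

```text
t 1.2 pos [ 0.1825 -0.6499  0.2313] jaw yaw -74.31 down [ 0. -0. -1.] F [ 1.17 -0.24  0.84] T [0.   0.04 0.01] w 1.0 q [-1.33  0.26  1.6  -0.    1.27 -0.04]
[0.6304729  0.00936431 0.081     ]
shift [ 1.1199  1.648  -0.1782] mm [448.  659.2 -71.3] turn [0.     0.     1.5047]
shift [ 1.1199  1.648  -0.1782] mm [448.  659.2 -71.3] turn [ 0.     -0.     -2.4953]
```

Call:
play_rows --motion '[[[0.08,0.12,0],[0,0,0.11]],[[0.16,0.24,0],[0,0,0.22]],[[0.24,0.36,0],[0,0,0.33]],[[0.32,0.48,0],[0,0,0.44]],[[0.4,0.6,0],[0,0,0.55]],[[0.48,0.72,0],[0,0,0.66]],[[0.56,0.824,0],[0,0,0.75]],[[0.56,0.824,0],[0,0,0.75]]]' --gripper 0.5

```text
time: 2.2
tool_pos: [0.4083, -0.3175, 0.2316]
tcp_rot: [-1.499, 0.549, -0.55]
wrist_force: [-1.3, -0.5, 1.0]
width: 0.502
```

Call:
play_rows --motion '[[[0.08,0.12,0],[0,0,0.11]],[[0.16,0.24,0],[0,0,0.22]],[[0.24,0.36,0],[0,0,0.33]],[[0.32,0.48,0],[0,0,0.44]],[[0.4,0.6,0],[0,0,0.55]],[[0.48,0.72,0],[0,0,0.66]],[[0.56,0.824,0],[0,0,0.755]],[[0.56,0.824,0],[0,0,0.755]],[[0.56,0.824,0],[0,0,0.755]]]'

```text
time: 3.32
tool_pos: [0.6302, 0.0082, 0.2308]
tcp_rot: [-1.57, 0.092, -0.09]
wrist_force: [-0.7, -0.9, -0.7]
width: 0.503
```

```bash
python3 - <<'E'
from h import *
h=own(-.011,0,.081)
st(); to([h[0],h[1],.064],-6.6)
p,d=cams.read_camera("scene"); save(0,"s1",p)
cr=p[150:330,260:420]; cv2.imwrite("pics/s1c.png",cv2.resize(cr,None,fx=4,fy=3,interpolation=cv2.INTER_CUBIC)[...,::-1])
E
```

```text
t 3.33 pos [0.6302 0.0082 0.2308] jaw yaw -6.64 down [-0.001 -0.001 -1.   ] F [-0.75 -0.89 -0.71] T [-0.05 -0.03 -0.01] w 0.503 q [-0.03  0.18  1.7  -0.    1.26  0.09]
shift [ 0.0006  0.0029 -0.4171] mm [   0.2    1.1 -166.8] turn [ 0.0011 -0.0015  0.0008]
```

View pics/s1c.png

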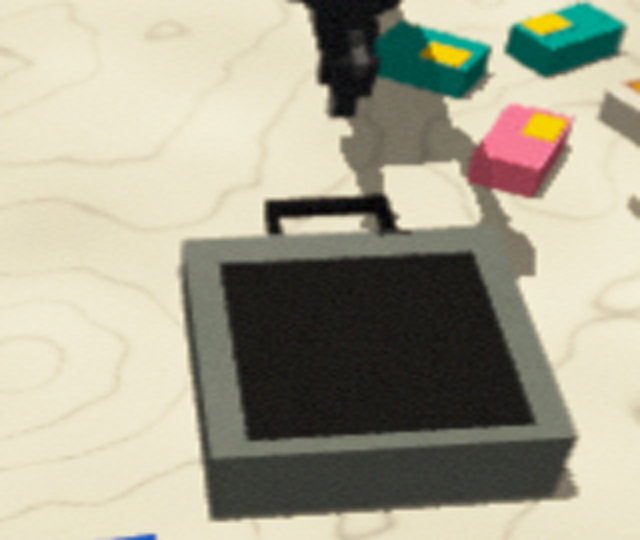

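Call:
play_rows --motion '[[[0,0.003,-0.12],[0,0,0]],[[0,0.003,-0.24],[0,0,0]],[[0,0.003,-0.31],[0,0,0]],[[0,0.003,-0.35],[0,0,0]],[[0,0.003,-0.385],[0,0,0]],[[0,0.003,-0.417],[0,0,0]],[[0,0.003,-0.417],[0,0,0]],[[0,0.003,-0.417],[0,0,0]]]' --gripper 0.5

```text
time: 4.38
tool_pos: [0.6312, 0.0106, 0.0653]
tcp_rot: [-1.569, 0.089, -0.091]
wrist_force: [-0.8, -0.4, 0.4]
width: 0.5
```

Call:
play_rows --motion '[[[0,0,0],[0,0,0]],[[0,0,0],[0,0,0]],[[0,0,0],[0,0,0]],[[0,0,0],[0,0,0]],[[0,0,0],[0,0,0]],[[0,0,0],[0,0,0]]]' --gripper 1 --squeeze 45

```text
time: 5.12
tool_pos: [0.6309, 0.0106, 0.0654]
tcp_rot: [-1.569, 0.09, -0.091]
wrist_force: [-2.3, 0.4, 5.6]
width: 0.128
```

```bash
python3 - <<'E'
from h import *
st()
E
```

```text
t 5.12 pos [0.6309 0.0106 0.0654] jaw yaw -6.59 down [ 0.001  0.    -1.   ] F [-2.31  0.38  5.57] T [ 0.1   0.32 -0.11] w 0.128 q [-0.02  0.33  1.85  0.    0.96  0.09]
```

Call:
play_rows --motion '[[[0,0,0.01],[0,0,0]],[[0,0,0.02],[0,0,0]],[[0,0,0.0275],[0,0,0]],[[0,0,0.0275],[0,0,0]],[[0,0,0.0275],[0,0,0]]]'

```text
time: 5.75
tool_pos: [0.6303, 0.0107, 0.0752]
tcp_rot: [-1.569, 0.091, -0.09]
wrist_force: [-0.1, 1.5, -4.3]
width: 0.133
```

```bash
python3 - <<'E'
from h import *
st()
p,d=cams.read_camera("scene"); save(0,"s2",p)
cr=p[150:270,290:410]; cv2.imwrite("pics/s2c.png",cv2.resize(cr,None,fx=5,fy=5,interpolation=cv2.INTER_CUBIC)[...,::-1])
E
```

```text
t 5.75 pos [0.6303 0.0107 0.0752] jaw yaw -6.59 down [-0.  0. -1.] F [-0.09  1.53 -4.32] T [ 0.32 -0.28 -0.08] w 0.133 q [-0.02  0.32  1.84  0.    0.98  0.09]
```

View pics/s2c.png

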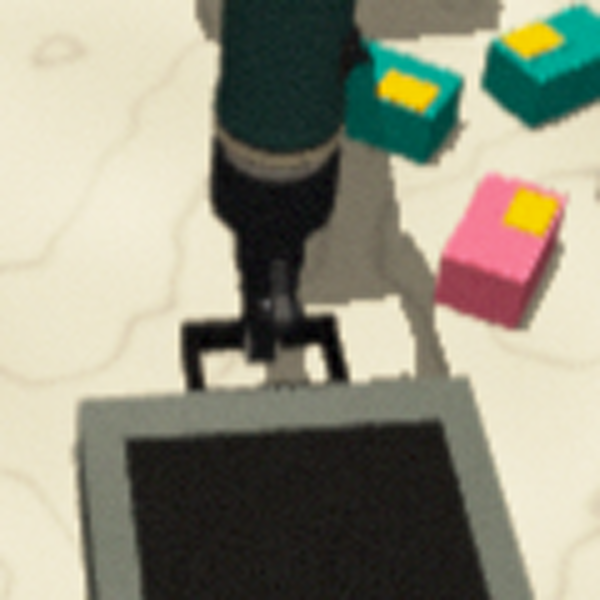

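Call:
play_rows --motion '[[[-0.005,0.0006,0],[0,0,0]],[[-0.0125,0.0014,0],[0,0,0]],[[-0.02,0.0023,0],[0,0,0]],[[-0.03,0.0035,0],[0,0,0]],[[-0.04,0.0046,0],[0,0,0]],[[-0.05,0.0058,0],[0,0,0]],[[-0.06,0.0069,0],[0,0,0]],[[-0.07,0.0081,0],[0,0,0]]]'

```text
time: 6.8
tool_pos: [0.6023, 0.014, 0.0755]
tcp_rot: [-1.569, 0.09, -0.09]
wrist_force: [2.7, 3.4, -4.2]
width: 0.128
```

Call:
play_rows --motion '[[[-0.018,0.0021,-0.005],[0,0,0]],[[-0.036,0.0042,-0.01],[0,0,0]],[[-0.054,0.0063,-0.015],[0,0,0]],[[-0.072,0.0083,-0.02],[0,0,0]],[[-0.09,0.0104,-0.02],[0,0,0]],[[-0.108,0.0125,-0.02],[0,0,0]],[[-0.126,0.0146,-0.02],[0,0,0]],[[-0.144,0.0167,-0.02],[0,0,0]],[[-0.162,0.0187,-0.02],[0,0,0]],[[-0.175,0.0202,-0.02],[0,0,0]]]'

```text
time: 8.05
tool_pos: [0.532, 0.0222, 0.0676]
tcp_rot: [-1.568, 0.09, -0.091]
wrist_force: [2.4, 5.8, -3.3]
width: 0.13
```

Call:
play_rows --motion '[[[-0.015,0.0017,0],[0,0,0]],[[-0.03,0.0035,0],[0,0,0]],[[-0.045,0.0052,0],[0,0,0]],[[-0.06,0.0069,0],[0,0,0]],[[-0.075,0.0087,0],[0,0,0]],[[-0.088,0.0102,0],[0,0,0]],[[-0.098,0.0113,0],[0,0,0]],[[-0.107,0.0124,0],[0,0,0]],[[-0.107,0.0124,0],[0,0,0]]]'

```text
time: 9.18
tool_pos: [0.489, 0.0273, 0.0675]
tcp_rot: [-1.568, 0.091, -0.09]
wrist_force: [0.7, 5.7, -3.6]
width: 0.131
```

```bash
python3 - <<'E'
from h import *
s,R=st()
print("out mm",1000*np.linalg.norm(s["tool_pos"][:2]-np.array([.6303,.0107])))
for n in ("scene","top"):
  p,d=cams.read_camera(n); save(0,"l_"+n,p); np.save(n+"W1.npy",cloud(n,d))
  for l in ("release_pad","drawer_floor","drawer_front","handle_bar"): print(n,l,[(np.round(toW(n,r["xyz"]),3).tolist(),round(r["conf"],2)) for r in cams.mark_of(n,l)[:3]])
for q in ((-.0205,-.092,.062),(-.0205,.012,.025),(-.1015,.08,.054)): print(own(*q).round(3))
E
```

```text
t 9.18 pos [0.489  0.0273 0.0675] jaw yaw -6.6 down [-0.     0.001 -1.   ] F [ 0.67  5.74 -3.62] T [ 0.94 -0.31 -0.1 ] w 0.131 q [0.   0.08 2.15 0.   0.91 0.12]
out mm 142.24820705378718
scene release_pad [([0.607, -0.08, 0.062], 0.58)]
scene drawer_floor [([0.621, 0.016, 0.032], 0.79)]
scene drawer_front [([0.548, 0.099, 0.057], 0.76)]
scene handle_bar [([0.58, -0.493, 0.004], 0.62), ([0.488, 0.022, 0.084], 0.43)]
top release_pad [([0.505, -0.392, 0.005], 0.58), ([0.604, -0.081, 0.062], 0.49)]
top drawer_floor [([0.622, 0.022, 0.02], 0.89), ([0.499, 0.371, 0.024], 0.27)]
top drawer_front []
top handle_bar []
[ 0.61  -0.081  0.062]
[0.622 0.022 0.025]
[0.55  0.099 0.054]
```

View pics/l_scene.png

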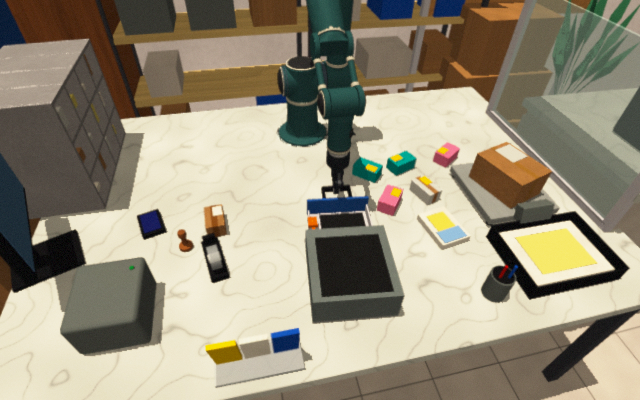

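Call:
play_rows --motion '[[[0.004,-0.0005,0],[0,0,0]],[[0.008,-0.0009,0],[0,0,0]],[[0.011,-0.0013,0],[0,0,0]],[[0.011,-0.0013,0],[0,0,0]]]'

```text
time: 10.18
tool_pos: [0.4925, 0.0269, 0.067]
tcp_rot: [-1.568, 0.093, -0.089]
wrist_force: [-0.3, 6.9, -3.9]
width: 0.131
```

Call:
play_rows --motion '[[[0.003,-0.0003,0],[0,0,0]],[[0.006,-0.0007,0],[0,0,0]],[[0.006,-0.0007,0],[0,0,0]]]'

```text
time: 10.55
tool_pos: [0.4928, 0.0269, 0.0661]
tcp_rot: [-1.568, 0.096, -0.085]
wrist_force: [-4.4, 7.4, -3.5]
width: 0.134
```

```bash
python3 - <<'E'
from h import *
s,R=st()
print("out mm",1000*np.linalg.norm(s["tool_pos"][:2]-np.array([.6303,.0107])))
E
```

```text
t 10.55 pos [0.4928 0.0269 0.0661] jaw yaw -6.61 down [-0.007  0.001 -1.   ] F [-4.44  7.37 -3.53] T [ 1.13  0.3  -0.1 ] w 0.134 q [0.   0.09 2.13 0.   0.92 0.12]
out mm 138.40973075109565
```

Call:
play_rows --motion '[[[-0.005,0.0005,0],[0,0,0]],[[-0.005,0.0005,-0.005],[0,0,0]],[[-0.005,0.0005,-0.005],[0,0,0]]]'

```text
time: 10.92
tool_pos: [0.4928, 0.0269, 0.0654]
tcp_rot: [-1.568, 0.093, -0.088]
wrist_force: [-1.5, 5.8, 0.1]
width: 0.128
```

Call:
play_rows --motion '[[[0,0,0],[0,0,0]],[[0,0,0],[0,0,0]],[[0,0,0],[0,0,0]],[[0,0,0.03],[0,0,0]],[[0,0,0.1],[0,0,0]],[[0,0,0.22],[0,0,0]],[[0,0,0.36],[0,0,0]],[[0,0,0.36],[0,0,0]]]' --gripper 0.55

```text
time: 11.92
tool_pos: [0.4987, 0.0261, 0.2165]
tcp_rot: [-1.568, 0.081, -0.1]
wrist_force: [-0.5, 0.2, 0.4]
width: 0.447
```

```bash
python3 - <<'E'
from h import *
st()
for n in ("top",):
  p,d=cams.read_camera(n); save(0,"m_"+n,p); W=cloud(n,d)
  m=(np.hypot(W[...,0]-.4955,W[...,1]-.371)<.08)&(W[...,2]>.042)&(W[...,2]<.06)
  if m.sum()>20:
    r=cv2.minAreaRect(W[m][:,:2].astype(np.float32)*1000);print(r)
    g=p[150:300,150:300]
for y in (-71.5,108.5): to([.4955,.371,.15],y)
cv2.imwrite("pics/m_c.png",cv2.resize(p[130:280,180:380],(800,600),interpolation=cv2.INTER_CUBIC)[...,::-1])
E
```

```text
t 11.93 pos [0.4987 0.0261 0.2165] jaw yaw -6.59 down [ 0.012 -0.    -1.   ] F [-0.53  0.2   0.44] T [-0.02  0.09 -0.04] w 0.447 q [ 0.   -0.07  2.   -0.    1.2   0.12]
((495.4685974121094, 370.46478271484375), (102.89839935302734, 64.20067596435547), 17.068151473999023)
shift [-0.0031  0.8622 -0.1584] mm [ -1.3 344.9 -63.3] turn [ 0.0053  0.0079 -1.4425]
shift [-0.0031  0.8622 -0.1584] mm [ -1.3 344.9 -63.3] turn [-0.009   0.006   2.5575]
```

View pics/m_c.png

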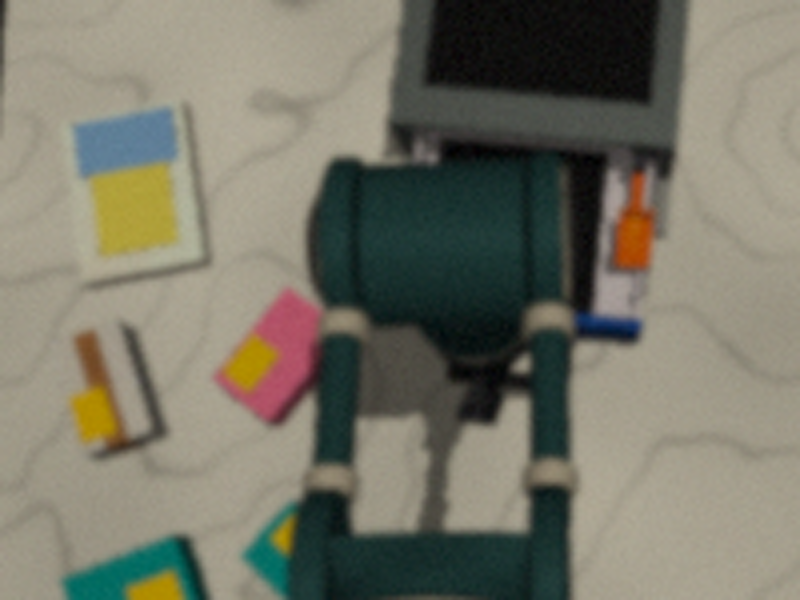

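Call:
play_rows --motion '[[[0,0.12,0],[0,0,-0.15]],[[0,0.24,0],[0,0,-0.3]],[[0,0.36,0],[0,0,-0.45]],[[0,0.48,0],[0,0,-0.6]],[[0,0.6,0],[0,0,-0.75]],[[0,0.72,0],[0,0,-0.9]],[[0,0.86,0],[0,0,-1]],[[0,0.86,0],[0,0,-1]]]' --gripper 0

```text
time: 12.98
tool_pos: [0.4931, 0.373, 0.2074]
tcp_rot: [-1.457, 0.702, -0.698]
wrist_force: [0.4, -0.6, 0.7]
width: 1.001
```

Call:
play_rows --motion '[[[0,0,-0.05],[0,0,-0.2]],[[0,0,-0.1],[0,0,-0.44]],[[0,0,-0.15],[0,0,-0.44]],[[0,0,-0.15],[0,0,-0.44]],[[0,0,-0.15],[0,0,-0.44]]]'

```text
time: 13.6
tool_pos: [0.4948, 0.37, 0.1497]
tcp_rot: [-1.346, 0.965, -0.966]
wrist_force: [0.9, 0.4, 1.0]
width: 1.001
```

```bash
python3 - <<'E'
from h import *
st()
to([.4955,.3705,.025],-71.8)
p,d=cams.read_camera("scene"); save(0,"n",p)
cv2.imwrite("pics/n_c.png",cv2.resize(p[110:260,350:500],(600,600),interpolation=cv2.INTER_CUBIC)[...,::-1])
E
```

```text
t 13.6 pos [0.4948 0.37   0.1497] jaw yaw -71.3 down [ 0. -0. -1.] F [0.92 0.43 0.97] T [-0.    0.01  0.01] w 1.001 q [ 0.6   0.22  1.81 -0.    1.11  1.85]
shift [ 0.0019  0.0013 -0.3118] mm [   0.7    0.5 -124.7] turn [ 0.      0.0002 -0.011 ]
```

View pics/n_c.png

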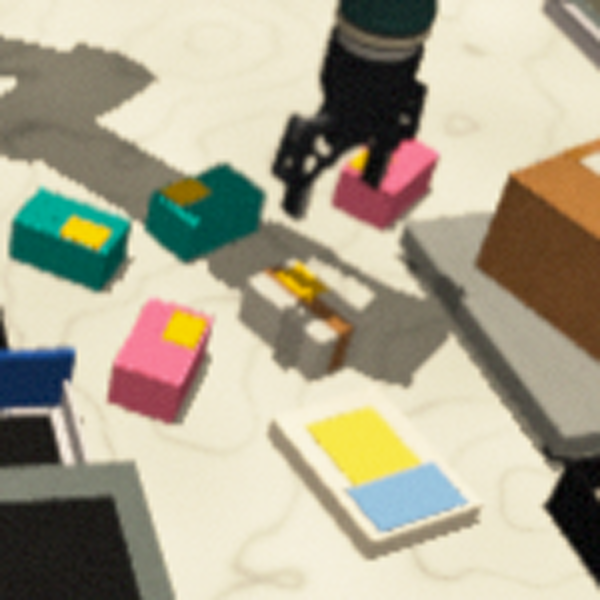

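Call:
play_rows --motion '[[[0.002,0.001,-0.1],[0,0,-0.01]],[[0.002,0.001,-0.18],[0,0,-0.01]],[[0.002,0.001,-0.25],[0,0,-0.01]],[[0.002,0.001,-0.3],[0,0,-0.01]],[[0.002,0.001,-0.334],[0,0,-0.01]],[[0.002,0.001,-0.334],[0,0,-0.01]],[[0.002,0.001,-0.334],[0,0,-0.01]]]'

```text
time: 14.52
tool_pos: [0.4962, 0.3712, 0.017]
tcp_rot: [-1.341, 0.972, -0.973]
wrist_force: [-0.3, 0.8, -0.9]
width: 1.004
```

Call:
play_rows --motion '[[[0,0,0],[0,0,0]],[[0,0,0],[0,0,0]],[[0,0,0],[0,0,0]],[[0,0,0],[0,0,0]],[[0,0,0],[0,0,0]]]' --gripper 1 --squeeze 45

```text
time: 15.15
tool_pos: [0.4963, 0.3714, 0.0174]
tcp_rot: [-1.34, 0.972, -0.973]
wrist_force: [-0.2, 0.2, 6.3]
width: 0.72
```

Call:
play_rows --motion '[[[0,0,0.02],[0,0,0]],[[0,0,0.06],[0,0,0]],[[0,0,0.14],[0,0,0]],[[0,0,0.26],[0,0,0]],[[0,0,0.4],[0,0,0]],[[0,0,0.45],[0,0,0]],[[0,0,0.45],[0,0,0]],[[0,0,0.45],[0,0,0]]]'

```text
time: 16.15
tool_pos: [0.4937, 0.3695, 0.1928]
tcp_rot: [-1.347, 0.975, -0.972]
wrist_force: [-0.3, -0.0, -4.3]
width: 0.717
```

```bash
python3 - <<'E'
from h import *
st()
t=own(-.0205,.008,.2); print(t); to(t,83.4-180)
for n in ("scene","top"):
  p,d=cams.read_camera(n); save(0,"o"+n,p); np.save(n+"W2.npy",cloud(n,d))
s=cv2.imread("pics/oscene.png");
cv2.imwrite("pics/o_c.png",cv2.resize(s[60:210,350:500],(600,600),interpolation=cv2.INTER_CUBIC))
E
```

```text
t 16.15 pos [0.4937 0.3695 0.1928] jaw yaw -71.84 down [-0.004 -0.003 -1.   ] F [-0.27 -0.01 -4.26] T [-0.04 -0.    0.04] w 0.717 q [0.6  0.18 1.77 0.   1.19 1.86]
[0.62195536 0.01840319 0.2       ]
shift [ 0.3207 -0.8778  0.0181] mm [ 128.3 -351.1    7.2] turn [ 0.0024 -0.006  -0.5503]
```

View pics/o_c.png

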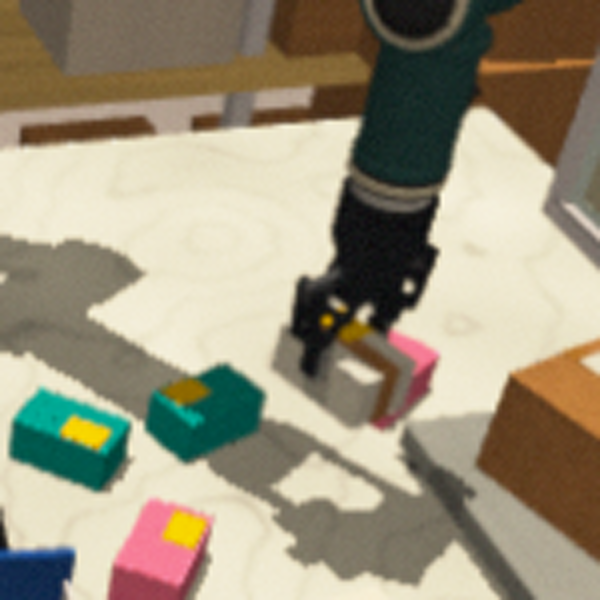

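Call:
play_rows --motion '[[[0.03,-0.08,0],[0,0,-0.05]],[[0.07,-0.19,0],[0,0,-0.11]],[[0.11,-0.31,0],[0,0,-0.18]],[[0.15,-0.43,0],[0,0,-0.26]],[[0.2,-0.55,0],[0,0,-0.34]],[[0.25,-0.67,0],[0,0,-0.42]],[[0.29,-0.78,0],[0,0,-0.5]],[[0.31,-0.85,0],[0,0,-0.55]],[[0.32,-0.878,0],[0,0,-0.55]],[[0.32,-0.878,0],[0,0,-0.55]]]'

```text
time: 17.5
tool_pos: [0.6227, 0.0192, 0.1944]
tcp_rot: [-1.154, 1.296, -1.292]
wrist_force: [0.2, 0.5, -4.0]
width: 0.719
```

```bash
python3 - <<'E'
from h import *
st()
t=own(-.0205,.008,.2); print(t); to(t,83.4-180)
for n in ("scene","top"):
  p,d=cams.read_camera(n); save(0,"p"+n,p)
  W=cloud(n,d)
  m=(np.hypot(W[...,0]-.622,W[...,1]-.02)<.15)&(W[...,2]>.015)&(W[...,2]<.03); print(n,m.sum())
a=cv2.imread("pics/pscene.png");b=cv2.imread("pics/ptop.png")
cv2.imwrite("pics/p_c.png",np.hstack([cv2.resize(a[130:270,280:420],(400,400),interpolation=cv2.INTER_CUBIC),cv2.resize(b[80:220,250:390],(400,400),interpolation=cv2.INTER_CUBIC)]))
E
```

```text
t 17.5 pos [0.6227 0.0192 0.1944] jaw yaw -96.62 down [-0.003  0.    -1.   ] F [ 0.17  0.45 -3.99] T [-0.01  0.04 -0.02] w 0.719 q [-0.01  0.19  1.76  0.    1.19  1.68]
[0.62195536 0.01840319 0.2       ]
shift [-0.0018 -0.0021  0.014 ] mm [-0.7 -0.8  5.6] turn [-0.0006 -0.0032  0.0005]
scene 772
top 608
```

View pics/p_c.png

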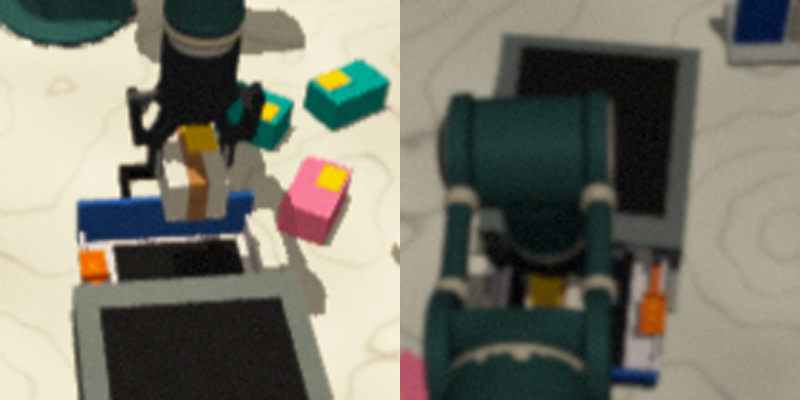

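Call:
play_rows --motion '[[[-0.002,-0.002,-0.08],[0,0,0]],[[-0.002,-0.002,-0.16],[0,0,0]],[[-0.002,-0.002,-0.23],[0,0,0]],[[-0.002,-0.002,-0.28],[0,0,0]],[[-0.002,-0.002,-0.32],[0,0,0]],[[-0.002,-0.002,-0.345],[0,0,0]],[[-0.002,-0.002,-0.36],[0,0,0]],[[-0.002,-0.002,-0.36],[0,0,0]]]'

```text
time: 18.6
tool_pos: [0.6226, 0.0186, 0.0519]
tcp_rot: [-1.153, 1.293, -1.293]
wrist_force: [0.3, 0.1, -2.9]
width: 0.716
```

Call:
play_rows --motion '[[[0,0,-0.005],[0,0,0]],[[0,0,-0.009],[0,0,0]],[[0,0,-0.013],[0,0,0]],[[0,0,-0.015],[0,0,0]],[[0,0,-0.015],[0,0,0]]]'

```text
time: 19.23
tool_pos: [0.6224, 0.0186, 0.0458]
tcp_rot: [-1.153, 1.294, -1.293]
wrist_force: [-0.1, 0.2, -3.9]
width: 0.718
```

Call:
play_rows --motion '[[[0,0,-0.003],[0,0,0]],[[0,0,-0.006],[0,0,0]],[[0,0,-0.006],[0,0,0]]]'

```text
time: 19.6
tool_pos: [0.6223, 0.0186, 0.0433]
tcp_rot: [-1.153, 1.294, -1.293]
wrist_force: [-0.7, 0.3, -2.5]
width: 0.718
```

Call:
play_rows --motion '[[[0,0,-0.002],[0,0,0]],[[0,0,-0.004],[0,0,0]],[[0,0,-0.004],[0,0,0]]]'

```text
time: 19.98
tool_pos: [0.6226, 0.0186, 0.0424]
tcp_rot: [-1.152, 1.293, -1.293]
wrist_force: [-1.7, -0.3, 1.3]
width: 0.718
```

Call:
play_rows --motion '[[[0,0,0],[0,0,0]],[[0,0,0],[0,0,0]],[[0,0,0],[0,0,0]],[[0,0,0],[0,0,0]],[[0,0,0.03],[0,0,0]],[[0,0,0.1],[0,0,0]],[[0,0,0.22],[0,0,0]],[[0,0,0.34],[0,0,0]],[[0,0,0.34],[0,0,0]]]' --gripper 0

```text
time: 21.1
tool_pos: [0.6266, 0.0186, 0.185]
tcp_rot: [-1.143, 1.285, -1.298]
wrist_force: [-0.2, 0.3, 0.4]
width: 1.001
```

```bash
python3 - <<'E'
from h import *
st()
for n in ("scene","top"):
  p,d=cams.read_camera(n); save(0,"r"+n,p)
  print([(np.round(toW(n,r["xyz"]),3).tolist(),round(r["conf"],2)) for r in cams.mark_of(n,"release_pad")])
  W=cloud(n,d); m=(p[...,0]>200)&(p[...,1]>60)&(p[...,1]<140)&(p[...,2]<60)&(np.hypot(W[...,0]-.61,W[...,1]+.08)<.05)
  print(n,m.sum(),np.nanmedian(W[m],axis=0) if m.any() else 0, np.nanpercentile(W[m],[2,98],axis=0) if m.any() else 0)
a=cv2.imread("pics/rscene.png");b=cv2.imread("pics/rtop.png")
cv2.imwrite("pics/r_c.png",np.hstack([cv2.resize(a[130:270,280:420],(400,400),interpolation=cv2.INTER_CUBIC),cv2.resize(b[80:220,250:390],(400,400),interpolation=cv2.INTER_CUBIC)]))
to(own(-.018,-.092,.16),-96.6)
E
```

```text
t 21.1 pos [0.6266 0.0186 0.185 ] jaw yaw -96.59 down [ 0.012 -0.    -1.   ] F [-0.24  0.32  0.37] T [-0.09 -0.    0.04] w 1.001 q [-0.01  0.2   1.77  0.    1.16  1.68]
[([0.607, -0.085, 0.064], 0.57)]
scene 69 [ 0.60958572 -0.08280713  0.06330143] [[ 0.59132123 -0.09714649  0.05945757]
 [ 0.63727854 -0.0701884   0.07428967]]
[([0.607, -0.082, 0.06], 0.73)]
top 0 0 0
shift [-0.0213 -0.2496 -0.0418] mm [ -8.5 -99.9 -16.7] turn [-0.     -0.0028 -0.0003]
```

View pics/r_c.png

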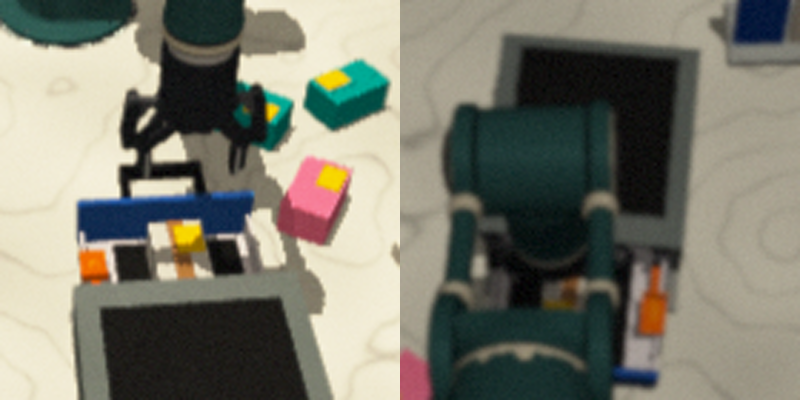

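Call:
play_rows --motion '[[[-0.01,-0.1,0],[0,0,0]],[[-0.02,-0.2,0],[0,0,0]],[[-0.02,-0.25,0],[0,0,0]],[[-0.02,-0.25,-0.08],[0,0,0]],[[-0.02,-0.25,-0.16],[0,0,0]],[[-0.02,-0.25,-0.21],[0,0,0]],[[-0.02,-0.25,-0.21],[0,0,0]],[[-0.02,-0.25,-0.21],[0,0,0]]]' --gripper 1

```text
time: 22.3
tool_pos: [0.6154, -0.0813, 0.0948]
tcp_rot: [-1.152, 1.292, -1.294]
wrist_force: [0.5, -0.5, -0.1]
width: 0.001
```

```bash
python3 - <<'E'
from h import *
st()
to(own(-.016,-.092,.07),-96.6)
for n in ("scene","top"):
  p,d=cams.read_camera(n); save(0,"u"+n,p)
a=cv2.imread("pics/uscene.png");b=cv2.imread("pics/utop.png")
cv2.imwrite("pics/u_c.png",np.hstack([cv2.resize(a[170:250,280:360],(400,400),interpolation=cv2.INTER_CUBIC),cv2.resize(b[130:210,310:390],(400,400),interpolation=cv2.INTER_CUBIC)]))
E
```

```text
t 22.3 pos [ 0.6154 -0.0813  0.0948] jaw yaw -96.57 down [ 0.001 -0.    -1.   ] F [ 0.46 -0.45 -0.1 ] T [ 0.02 -0.02  0.01] w 0.001 q [-0.17  0.28  1.85  0.    1.01  1.51]
shift [-0.0011 -0.0004 -0.0619] mm [ -0.4  -0.2 -24.8] turn [ 0.0002  0.0017 -0.0006]
```

View pics/u_c.png

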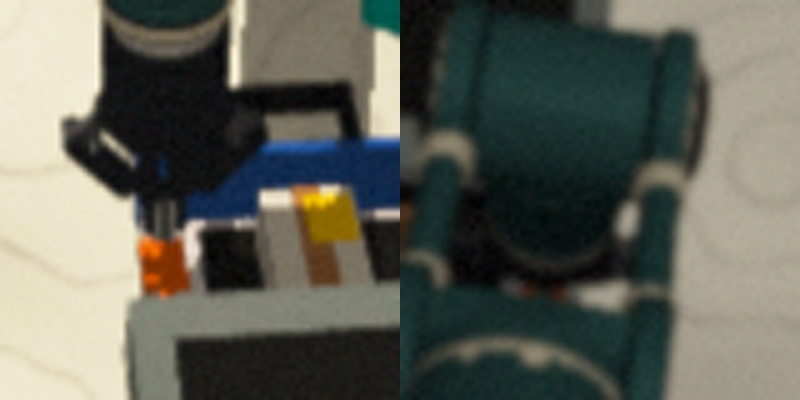

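Call:
play_rows --motion '[[[0,0,-0.04],[0,0,0]],[[0,0,-0.065],[0,0,0]],[[0,0,-0.08],[0,0,0]],[[0,0,-0.09],[0,0,0]],[[0,0,-0.09],[0,0,0]]]'

```text
time: 23.02
tool_pos: [0.6143, -0.0813, 0.0576]
tcp_rot: [-1.153, 1.294, -1.293]
wrist_force: [-0.6, 0.6, 1.7]
width: -0.002
```

Call:
play_rows --motion '[[[0,0,-0.008],[0,0,0]],[[0,0,-0.016],[0,0,0]],[[0,0,-0.018],[0,0,0]],[[0,0,-0.018],[0,0,0]]]'

```text
time: 23.52
tool_pos: [0.6151, -0.0815, 0.051]
tcp_rot: [-1.152, 1.293, -1.294]
wrist_force: [-0.3, 1.3, 4.6]
width: -0.003
```

Call:
play_rows --motion '[[[0.008,-0.0009,0],[0,0,0]],[[0.016,-0.0018,0],[0,0,0]],[[0.024,-0.0028,0],[0,0,0]],[[0.032,-0.0037,0],[0,0,0]],[[0.04,-0.0046,0],[0,0,0]]]'

```text
time: 24.15
tool_pos: [0.6307, -0.0833, 0.0506]
tcp_rot: [-1.153, 1.293, -1.293]
wrist_force: [-1.6, -0.4, 4.6]
width: -0.0
```

Call:
play_rows --motion '[[[0.008,-0.0009,0],[0,0,0]],[[0.016,-0.0018,0],[0,0,0]],[[0.024,-0.0028,0],[0,0,0]],[[0.032,-0.0037,0],[0,0,0]],[[0.04,-0.0046,0],[0,0,0]],[[0.048,-0.0055,0],[0,0,0]],[[0.048,-0.0055,0],[0,0,0]]]'

```text
time: 25.02
tool_pos: [0.6505, -0.0856, 0.0509]
tcp_rot: [-1.152, 1.292, -1.294]
wrist_force: [-0.8, -0.8, 3.7]
width: 0.001
```

```bash
python3 - <<'E'
from h import *
s,_=st()
c,si=np.cos(TH),np.sin(TH); v=s["tool_pos"]-O; print("tip own",(v[0]*c+v[1]*si)*1000,(-v[0]*si+v[1]*c)*1000)
for n in ("scene","top"):
  p,d=cams.read_camera(n); save(0,"v"+n,p); 
  for l in ("drawer_front","handle_bar"): print(n,l,[(np.round(toW(n,r["xyz"]),3).tolist(),round(r["conf"],2)) for r in cams.mark_of(n,l)])
a=cv2.imread("pics/vscene.png");b=cv2.imread("pics/vtop.png")
cv2.imwrite("pics/v_c.png",np.hstack([cv2.resize(a[150:270,280:400],(400,400),interpolation=cv2.INTER_CUBIC),cv2.resize(b[90:210,260:380],(400,400),interpolation=cv2.INTER_CUBIC)]))
E
```

```text
t 25.02 pos [ 0.6505 -0.0856  0.0509] jaw yaw -96.59 down [ 0.001 -0.    -1.   ] F [-0.81 -0.76  3.69] T [-0.24  0.05  0.03] w 0.001 q [-0.17  0.39  1.8  -0.    0.96  1.52]
tip own 19.83373459140325 -92.05103547066318
scene drawer_front [([0.589, 0.094, 0.055], 0.95)]
scene handle_bar [([0.529, 0.017, 0.084], 0.53)]
top drawer_front [([0.588, 0.096, 0.054], 0.81)]
top handle_bar [([0.531, 0.023, 0.078], 0.69)]
```

View pics/v_c.png

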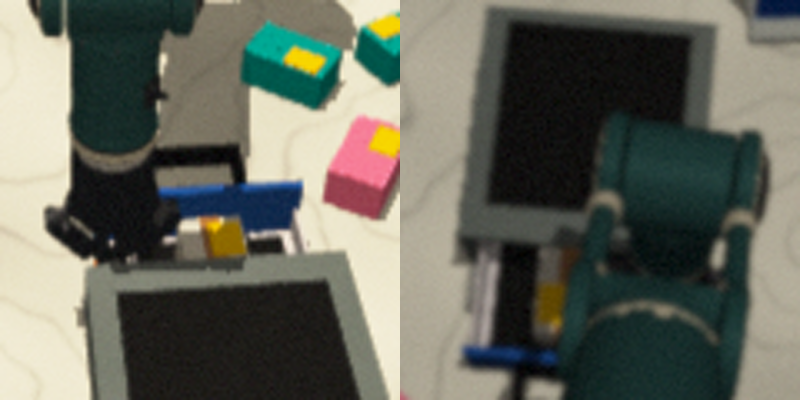

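Call:
play_rows --motion '[[[0,0,0.01],[0,0,0]],[[0,0,0.03],[0,0,0]],[[0,0,0.1],[0,0,0]],[[0,0,0.22],[0,0,0]],[[0,0,0.3],[0,0,0]],[[-0.06,0.12,0.3],[0,0,0]],[[-0.12,0.24,0.3],[0,0,0]],[[-0.18,0.36,0.3],[0,0,0]],[[-0.233,0.48,0.3],[0,0,0]],[[-0.233,0.48,0.3],[0,0,0]]]'

```text
time: 26.58
tool_pos: [0.5535, 0.1097, 0.1699]
tcp_rot: [-1.157, 1.293, -1.288]
wrist_force: [0.4, -0.4, 0.6]
width: -0.001
```

```bash
cat >> h.py <<'E'
def tip():
    s,_=st(); c,si=np.cos(TH),np.sin(TH); v=s["tool_pos"]-O; print("tip own",(v[0]*c+v[1]*si)*1000,(-v[0]*si+v[1]*c)*1000)
E
python3 - <<'E'
from h import *
tip()
for n in ("scene","top"):
  p,d=cams.read_camera(n); save(0,"w"+n,p); 
  for l in ("drawer_front","handle_bar","release_pad"): print(n,l,[(np.round(toW(n,r["xyz"]),3).tolist(),round(r["conf"],2)) for r in cams.mark_of(n,l)])
a=cv2.imread("pics/wscene.png");b=cv2.imread("pics/wtop.png")
cv2.imwrite("pics/w_c.png",np.hstack([cv2.resize(a[150:270,280:400],(400,400),interpolation=cv2.INTER_CUBIC),cv2.resize(b[90:210,260:380],(400,400),interpolation=cv2.INTER_CUBIC)]))
E
```

```text
t 26.57 pos [0.5535 0.1097 0.1699] jaw yaw -96.34 down [-0.003  0.001 -1.   ] F [ 0.38 -0.44  0.63] T [-0.06  0.03  0.04] w -0.001 q [0.15 0.1  1.91 0.   1.13 1.83]
tip own -98.96966996485907 90.83566916394948
scene drawer_front [([0.588, 0.096, 0.054], 0.7)]
scene handle_bar [([0.526, 0.02, 0.082], 0.59), ([0.585, 0.095, 0.058], 0.52)]
scene release_pad [([0.641, -0.088, 0.062], 0.44)]
top drawer_front [([0.588, 0.101, 0.054], 0.6)]
top handle_bar [([0.526, 0.021, 0.079], 0.67)]
top release_pad [([0.641, -0.085, 0.058], 0.51), ([0.585, -0.491, 0.002], 0.2)]
```

View pics/w_c.png

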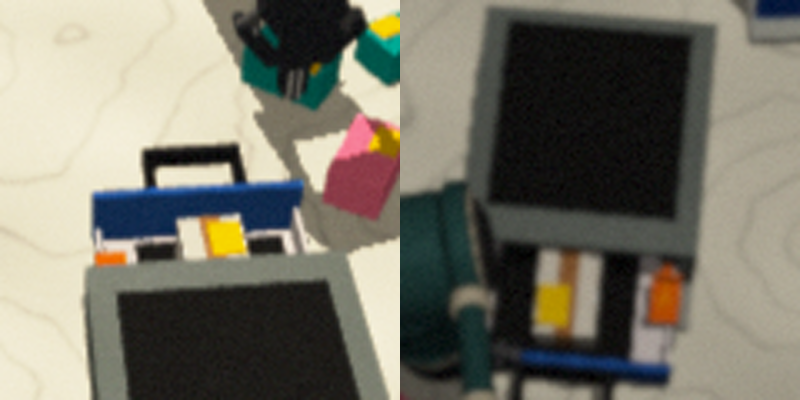

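Call:
play_rows --motion '[[[0,-0.004,-0.1],[0,0,0]],[[0,-0.004,-0.18],[0,0,0]],[[0,-0.004,-0.225],[0,0,0]],[[0,-0.004,-0.245],[0,0,0]],[[0.015,-0.0057,-0.245],[0,0,0]],[[0.03,-0.0075,-0.245],[0,0,0]],[[0.04,-0.0086,-0.245],[0,0,0]],[[0.05,-0.0098,-0.245],[0,0,0]],[[0.06,-0.011,-0.245],[0,0,0]],[[0.07,-0.0121,-0.245],[0,0,0]]]'

```text
time: 28.22
tool_pos: [0.5845, 0.1018, 0.0727]
tcp_rot: [-1.153, 1.294, -1.293]
wrist_force: [-1.4, 0.0, 1.0]
width: 0.003
```

```bash
python3 - <<'E'
from h import *
tip()
for n in ("scene","top"):
  p,d=cams.read_camera(n); save(0,"x"+n,p); 
a=cv2.imread("pics/xscene.png");b=cv2.imread("pics/xtop.png")
cv2.imwrite("pics/x_c.png",np.hstack([cv2.resize(a[150:270,280:400],(400,400),interpolation=cv2.INTER_CUBIC),cv2.resize(b[90:210,260:380],(400,400),interpolation=cv2.INTER_CUBIC)]))
E
```

```text
t 28.23 pos [0.5845 0.1018 0.0727] jaw yaw -96.58 down [-0. -0. -1.] F [-1.43  0.01  0.96] T [ 0.06  0.23 -0.03] w 0.003 q [0.13 0.26 1.93 0.   0.96 1.82]
tip own -67.29991876977608 86.49580938268095
```

View pics/x_c.png

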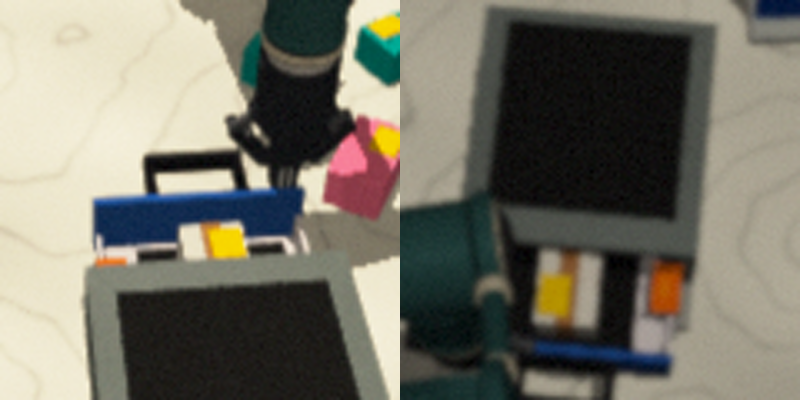

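Call:
play_rows --motion '[[[0.012,-0.0014,0],[0,0,0]],[[0.025,-0.0029,0],[0,0,0]],[[0.038,-0.0044,0],[0,0,0]],[[0.051,-0.0059,0],[0,0,0]],[[0.064,-0.0074,0],[0,0,0]],[[0.077,-0.0089,0],[0,0,0]],[[0.09,-0.0104,0],[0,0,0]],[[0.103,-0.0119,0],[0,0,0]],[[0.116,-0.0134,0],[0,0,0]],[[0.13,-0.015,0],[0,0,0]]]'

```text
time: 29.58
tool_pos: [0.6367, 0.0956, 0.0725]
tcp_rot: [-1.153, 1.294, -1.293]
wrist_force: [-2.0, -1.6, -0.9]
width: 0.001
```

Call:
play_rows --motion '[[[0.008,-0.0009,0],[0,0,0]],[[0.016,-0.0018,0],[0,0,0]],[[0.024,-0.0028,0],[0,0,0]],[[0.032,-0.0037,0],[0,0,0]],[[0.04,-0.0046,0],[0,0,0]],[[0.048,-0.0055,0],[0,0,0]],[[0.056,-0.0065,0],[0,0,0]],[[0.064,-0.0074,0],[0,0,0]]]'

```text
time: 30.58
tool_pos: [0.6598, 0.0931, 0.0728]
tcp_rot: [-1.157, 1.298, -1.291]
wrist_force: [-10.3, 0.7, 5.9]
width: -0.003
```

```bash
python3 - <<'E'
from h import *
tip()
for n in ("scene","top"):
  p,d=cams.read_camera(n); save(0,"y"+n,p); 
  for l in ("drawer_front","handle_bar"): print(n,l,[(np.round(toW(n,r["xyz"]),3).tolist(),round(r["conf"],2)) for r in cams.mark_of(n,l)])
E
```

```text
t 30.57 pos [0.6598 0.0931 0.0728] jaw yaw -96.59 down [-0.006  0.    -1.   ] F [-10.26   0.66   5.92] T [ 0.01  1.55 -0.01] w -0.003 q [0.1  0.38 1.76 0.   1.01 1.79]
tip own 8.479832609499045 86.51640258764712
scene drawer_front [([0.67, 0.087, 0.057], 0.59)]
scene handle_bar [([0.607, 0.009, 0.083], 0.74)]
top drawer_front [([0.672, 0.087, 0.052], 0.93)]
top handle_bar [([0.615, 0.013, 0.081], 0.86)]
```

Call:
play_rows --motion '[[[0.005,-0.0006,0],[0,0,0]],[[0.01,-0.0012,0],[0,0,0]],[[0.015,-0.0017,0],[0,0,0]],[[0.02,-0.0023,0],[0,0,0]]]'

```text
time: 31.38
tool_pos: [0.6673, 0.0922, 0.0728]
tcp_rot: [-1.157, 1.298, -1.291]
wrist_force: [-9.2, -1.1, 5.0]
width: -0.003
```

```bash
python3 - <<'E'
from h import *
tip()
E
```

```text
t 31.38 pos [0.6673 0.0922 0.0728] jaw yaw -96.59 down [-0.006  0.    -1.   ] F [-9.18 -1.12  4.97] T [-0.07  1.37 -0.03] w -0.003 q [0.1  0.4  1.74 0.   1.01 1.79]
tip own 16.084743231236423 86.47890040210906
```

Moving steadily with about 9 N; continue.

Call:
play_rows --motion '[[[0.004,-0.0005,0],[0,0,0]],[[0.008,-0.0009,0],[0,0,0]],[[0.012,-0.0014,0],[0,0,0]],[[0.016,-0.0018,0],[0,0,0]],[[0.019,-0.0022,0],[0,0,0]]]'

```text
time: 32.0
tool_pos: [0.6784, 0.0911, 0.0729]
tcp_rot: [-1.152, 1.293, -1.294]
wrist_force: [-1.7, -0.1, 0.5]
width: -0.002
```

```bash
python3 - <<'E'
from h import *
tip()
for n in ("scene","top"):
  p,d=cams.read_camera(n)
  for l in ("drawer_front","handle_bar"): print(n,l,[(np.round(toW(n,r["xyz"]),3).tolist(),round(r["conf"],2)) for r in cams.mark_of(n,l)])
E
```

```text
t 32.0 pos [0.6784 0.0911 0.0729] jaw yaw -96.59 down [ 0.001  0.    -1.   ] F [-1.67 -0.05  0.47] T [ 0.04  0.3  -0.03] w -0.002 q [0.1  0.41 1.72 0.   1.01 1.78]
tip own 27.164873164399534 86.73194354164035
scene drawer_front [([0.689, 0.085, 0.053], 0.63)]
scene handle_bar [([0.627, 0.005, 0.082], 0.8), ([0.676, 0.353, -0.002], 0.61)]
top drawer_front [([0.691, 0.085, 0.055], 0.57)]
top handle_bar [([0.632, 0.01, 0.078], 0.56)]
```

Call:
play_rows --motion '[[[0.003,-0.0003,0],[0,0,0]],[[0.006,-0.0007,0],[0,0,0]],[[0.006,-0.0007,0],[0,0,0]]]'

```text
time: 32.67
tool_pos: [0.6786, 0.0909, 0.0727]
tcp_rot: [-1.155, 1.296, -1.292]
wrist_force: [-5.6, 0.9, 4.7]
width: 0.002
```

```bash
python3 - <<'E'
from h import *
tip()
E
```

```text
t 32.67 pos [0.6786 0.0909 0.0727] jaw yaw -96.59 down [-0.003  0.    -1.   ] F [-5.57  0.88  4.7 ] T [ 0.13  0.91 -0.03] w 0.002 q [0.1  0.41 1.71 0.   1.02 1.78]
tip own 27.409774149177434 86.56128548401766
```

Call:
play_rows --motion '[[[-0.02,0.002,0],[0,0,0]],[[-0.06,0.007,0],[0,0,0]],[[-0.12,0.014,0],[0,0,0]],[[-0.12,0.014,0.12],[0,0,0]],[[-0.12,0.014,0.26],[0,0,0]],[[-0.2,0.1,0.4],[0,0,0]],[[-0.3,0.22,0.5],[0,0,0]],[[-0.38,0.34,0.5],[0,0,0]],[[-0.38,0.46,0.5],[0,0,0]],[[-0.38,0.46,0.5],[0,0,0]]]'

```text
time: 33.92
tool_pos: [0.5263, 0.2783, 0.2732]
tcp_rot: [-1.153, 1.29, -1.289]
wrist_force: [-0.3, -0.5, -0.3]
width: 0.001
```

```bash
python3 - <<'E'
from h import *
tip()
for n in ("scene","top"):
  p,d=cams.read_camera(n); save(0,"z"+n,p); W=cloud(n,d)
  m=(W[...,2]>.07)&(W[...,2]<.11)&(abs(W[...,0]-.63)<.025)&(abs(W[...,1]-.01)<.035)
  pts=W[m]; print("bar",len(pts),np.percentile(pts,[2,50,90,98],axis=0).round(3).tolist())
  W0=np.load(n+"W.npy"); m=(W0[...,2]>.07)&(W0[...,2]<.11)&(abs(W0[...,0]-.63)<.025)&(abs(W0[...,1]-.01)<.035)
  print("bar0",m.sum(),np.percentile(W0[m],[2,50,90,98],axis=0).round(3).tolist())
  for l in ("drawer_front","handle_bar","brown_parcel","wood_stamp","tape_dispenser","form_stack","ink_pad"): print(n,l,[(np.round(toW(n,r["xyz"]),3).tolist(),round(r["conf"],2)) for r in cams.mark_of(n,l)[:2]])
a=cv2.imread("pics/zscene.png");b=cv2.imread("pics/ztop.png")
cv2.imwrite("pics/z_c.png",np.hstack([cv2.resize(a[150:270,280:400],(400,400),interpolation=cv2.INTER_CUBIC),cv2.resize(b[90:210,260:380],(400,400),interpolation=cv2.INTER_CUBIC)]))
E
```

```text
t 33.92 pos [0.5263 0.2783 0.2732] jaw yaw -96.28 down [ 0.001  0.002 -1.   ] F [-0.28 -0.45 -0.3 ] T [-0.02  0.01  0.02] w 0.001 q [0.44 0.09 1.73 0.   1.32 2.12]
tip own -145.43562837105426 255.15302843589538
bar 140 [[0.625, -0.023, 0.074], [0.634, 0.011, 0.088], [0.639, 0.038, 0.094], [0.641, 0.044, 0.095]]
bar0 143 [[0.625, -0.023, 0.074], [0.635, 0.011, 0.088], [0.639, 0.038, 0.093], [0.641, 0.044, 0.095]]
scene drawer_front [([0.689, 0.085, 0.054], 0.51)]
scene handle_bar [([0.629, 0.008, 0.081], 0.61)]
scene brown_parcel [([0.508, -0.396, -0.001], 0.8)]
scene wood_stamp [([0.583, -0.493, 0.001], 0.61)]
scene tape_dispenser [([0.658, -0.397, -0.001], 0.77)]
scene form_stack [([0.675, 0.354, -0.001], 0.65)]
scene ink_pad [([0.461, -0.613, 0.002], 0.57)]
bar 98 [[0.62, -0.024, 0.073], [0.627, 0.009, 0.09], [0.633, 0.036, 0.094], [0.636, 0.042, 0.095]]
bar0 98 [[0.62, -0.024, 0.074], [0.627, 0.009, 0.09], [0.633, 0.036, 0.094], [0.636, 0.042, 0.095]]
top drawer_front [([0.69, 0.085, 0.054], 0.59)]
top handle_bar [([0.761, 0.006, 0.022], 0.71), ([0.631, 0.01, 0.08], 0.63)]
top brown_parcel [([0.505, -0.398, 0.007], 0.79)]
top wood_stamp [([0.581, -0.491, 0.003], 0.72), ([0.76, 0.003, 0.02], 0.32)]
top tape_dispenser [([0.654, -0.4, 0.002], 0.89), ([0.761, 0.007, 0.022], 0.64)]
top form_stack [([0.677, 0.357, -0.001], 0.62), ([0.761, 0.004, 0.021], 0.43)]
top ink_pad [([0.461, -0.61, -0.001], 0.82)]
```

View pics/z_c.png

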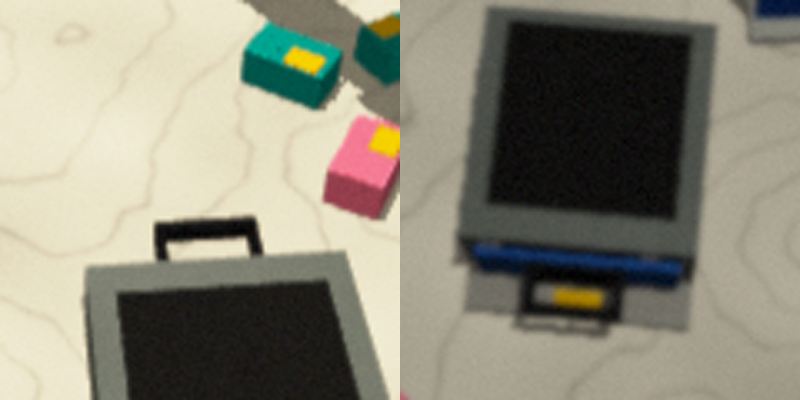

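View pics/zscene.png

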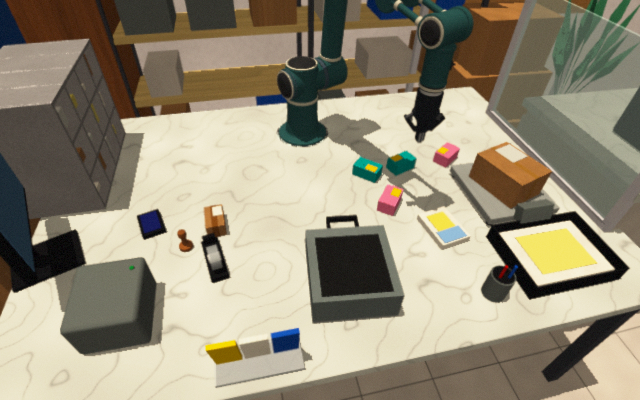

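The bar at (342,220) stands exactly as it did at the start. The drawer is home and the look-alikes and other things haven't moved. I'm handing the job in.

```bash
python3 - <<'E'
from h import *
print(bot.finish_job())
E
```

```text
the job is handed in; nothing more can be done
None
```

The job is done and handed in at about 34 s on the robot's clock. No verdict was reported.

- **Opening:** I gripped the handle bar, lifted it about 10 mm, and pulled the drawer out to 142 mm. It then held at about 138.5 mm when I pushed back gently, so it had locked by itself.
- **Parcel:** I set the white parcel down upright at about 1 N of contact and released it. Pictures before the drawer closed showed it standing in the drawer with its label up.
- **Closing:** I pressed the release about 11 mm and kept it down while pushing about 36 mm. I then pushed the drawer front in slowly with up to about 10 N, which is more than the 5 N given for climbing the bump. The force dropped as the catch fell, and a last light push met a hard stop.

**Last checks:** In both cameras' depth readings the handle bar is within about 1 mm of where it was at the start, so the drawer is home and the catch is down. The brown parcel, dispenser, stamp, forms and ink pad read the same as at the start within the detectors' accuracy. The look-alikes also look unmoved in the pictures. The arm is clear of everything.

**Disagreements:** The top camera's detector gave a few false hits on the housing top, including one ranked above the true handle position. I ignored these. The parcel could not be seen once the drawer was closed.

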